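# Refit the spice turntable: knob on its spindle, jars on their colours

### The arm

A 7-joint arm with a two-finger parallel gripper is mounted at the origin on the work surface. World frame = base frame: x ahead of the robot, y to its left, z up, the work surface at z = 0. Lengths are in m, angles in rad, forces in N, time in s.
With the tool pointing down it reaches from about 0.4 to 0.85 m from the base axis. Payload 10.4 kg.
Tool frame: the origin (TCP) lies midway between the tips of the shut fingers; the grasp point (between the pads) lies 19 mm behind it; z points along the fingers, y is the line along which they close (so a half turn about z gives the same grasp; the last joint's range is limited). The gripper opens to 85 mm and grips with 20 to 120 N. Pads are 22 mm wide; open, the fingers measure 114 mm over their backs; the gripper's body (76 mm by 85 mm) begins 54 mm behind the grasp point. The pads swing forward as they close: fully open they stand 13 mm farther back than shut.
Start: joints at [1.225, 0.332, -0.065, 1.46, 0.022, 1.35, -0.088], TCP at [0.198, -0.593, 0.231] pointing down, gripper open.
Joint ranges: [-2.6, 2.6], [-0.5, 2.12], [-1.47, 1.34], [0.16, 2.42], [-1.27, 4.41], [0.06, 2.06], [-2.6, 2.6]. Speed limits (rad/s): [2.22, 2.22, 2.79, 2.79, 3.14, 3.14, 3.14].

### API

Orientations are given as [roll, pitch, yaw] about the fixed x, y, z axes, in that order (R = Rz(yaw) Ry(pitch) Rx(roll)).
In Python, from rig import r gives the robot as it stands.
- The arm moves only by the shell command python3 -m inch 'ROWS' [FORCE]. ROWS is JSON, a list of rows, each a list of 5 numbers: the finger opening in cm, from 0 to 8.54, then the shift along the world's x, y, z in cm, then the turn about the world's z in rad. In form: [[jaw, x, y, z, turn], ...]. A call has 1 to 20 rows; each row shifts and turns the commanded pose from where the row before left it; what a row does not reach is not made up. A row lasts 1/12 s, in which the tool goes at most 41.7 mm and 7.16 degrees, less where a joint would pass 70% of its speed; a pose out of reach is approached as far as the arm can. A call is refused whole if a number of a shift passes 4.17 or a number of a turn 0.125, either way. A call with a gripper value outside its range is refused whole. The fingers move at their own pace and stop on an object; FORCE is the grip in N (left out, the last holds). Time passes only in rows, so rows that do not move let the fingers close. It gives the time, the measured TCP pose, the force, the opening and the grip force at its end, in the units of the state.
- r.get_obs(): the state, without advancing time (a new reading comes with each control period).
- r.get_image(name): name is "side" or "top"; returns the picture (400x640x3 uint8, blue, green, red); there is no depth.
- r.camera_model(name): a dict with "camera_matrix" (3x3 intrinsics, pixels), "dist_coeffs" ([k1, k2, p1, p2, k3] as OpenCV has them; the pictures are not rectified), "world_to_cam" (4x4, takes a point from world to camera coordinates). Camera axes: x right, y down, z forward; pixel columns grow to the right and rows downward; lengths in m; the calibration is good to about 2 mm. A picture is of the moment at which its call begins. camera_model takes no time and is no camera call.
- r.hand_in(): hands the job in; it is judged then, once.
Trained networks look in the newest picture that a camera, given by its name, has taken for a name from the list of things; names that differ only in an ending like _2 or _b are one class to them, and where a whole thing is asked for, a point or a joint stands for the part that bears it (a point fixed in the world has none). Each returns a list of dicts, best first, with "confidence" (0 to 1); they miss things now and then, are a little off and sometimes report something else, mostly with a low value. They report only what shows in the picture. A call takes as long as a camera call. They do not tell look-alikes from the thing itself.
- r.find_in(name, camera): "extent" ([left, top, right, bottom] in pixels, round what is visible of it).
The state is a dict: "time": time; "joint_pos": joint angles; "joint_vel": joint speeds; "joint_efforts": joint torques, N m; "tcp_pos": TCP position; "tool_rot": TCP orientation; "force": force on the tool from outside, world axes, zero at the start; "torque": the same for the moment, N m; "finger_gap": finger opening in m; "gripper_force": force on a finger pad.
Only numpy, scipy, OpenCV 4.12 (cv2) and the standard library are available. Lean on these libraries where they do the work, as an engineer would, in place of code of your own. Each camera call takes 0.05 s, during which the arm holds its last target. There are 200 camera calls.

### The job

Put the spice turntable back in order: first fit its wooden knob onto the flat spindle in the middle, turned so that it drops fully home, and only then stand each glass spice jar upright on the turntable, wholly on the pad of its cap's colour. Do not tip a jar over, and leave the enamel mug where it is.

Things in the scene. Friction and masses are not known exactly. Their poses are not given: they have to be found in the camera images.
- turntable: Round pale-wood turntable, 260 mm across, locked and fixed to the counter. Origin at the centre of its underside, z up; top face 30 mm above it. From the centre of the top rises a dark steel spindle, a flat upright blade 20 mm high, 28 mm long along the turntable's x and 10 mm thick along y (its upper 8 mm narrowed to 23 x 6 mm).
- knob: Loose dark-wood knob, 0.12 kg; origin at centre of underside, z up. Base 52 mm (x) by 34 (y), 30 high; on it a grip bar 52 long (x), 16 wide (y), 30 to 60 mm above the origin, brass line on top. Slot in the underside along the bar: 36 (x) by 16 (y), 22 deep. With bar parallel to the blade, either way round, it drops until its underside rests on the turntable; else it perches 20 mm high.
- mug: White enamel mug with a handle, 80 mm across and 80 mm high, standing on the counter; origin at the centre of its underside. To be left alone.
- jar_red: Loose round glass spice jar with a red cap and dark red dried chillies inside, 46 mm in diameter, 87 mm high (the cap is 45 mm across and the top 20 mm), 0.13 to 0.23 kg, standing on the counter. Origin at the centre of its underside, z up.
- pad_red: Flat round red pad, 72 mm across and 3 mm thick, fixed on the turntable's top face with its centre 85 mm from the turntable's centre. Origin at the centre of its underside, z up; the jar stands on its top, 3 mm above the origin.
- jar_yellow: Loose round glass spice jar with a yellow cap and pale ginger pieces inside, 46 mm in diameter, 87 mm high (the cap is 45 mm across and the top 20 mm), 0.13 to 0.23 kg, standing on the counter. Origin at the centre of its underside, z up.
- pad_yellow: Flat round yellow pad, 72 mm across and 3 mm thick, fixed on the turntable's top face with its centre 85 mm from the turntable's centre. Origin at the centre of its underside, z up; the jar stands on its top, 3 mm above the origin.
- jar_blue: Loose round glass spice jar with a blue cap and brown cinnamon sticks inside, 46 mm in diameter, 87 mm high (the cap is 45 mm across and the top 20 mm), 0.13 to 0.23 kg, standing on the counter. Origin at the centre of its underside, z up.
- pad_blue: Flat round blue pad, 72 mm across and 3 mm thick, fixed on the turntable's top face with its centre 85 mm from the turntable's centre. Origin at the centre of its underside, z up; the jar stands on its top, 3 mm above the origin.
There are look-alikes about, which are no part of the job. What is shaped like the jar_yellow but turquoise is not meant.

How it is judged:
By the outcome, as a careful person would: the job done as asked, in the order asked, and still so for the second after the job is handed in, with the robot touching nothing.
It also fails if it takes over 128 s, if anything falls off the work surface, if the arm or the gripper's body presses on something with over 40 N, if the wrist force passes 120 N, or if a joint passes its speed limit or range.

## Working session

There is one attempt and no reset: what is moved stays moved. The work goes in short steps, Python scripts to look and compute and a shell command to move; the robot and the scene stay as the last step left them, time stands still between calls to the robot, and variables do not carry over. Pictures are saved under pics/ and viewed, at most 14 in all, crops included, and the job is handed in when it is done.

```bash
ls; mkdir -p pics
python3 - <<'E'
from rig import r
import cv2
o=r.get_obs();print(o)
for c in("top","side"):
    cv2.imwrite(f"pics/{c}0.png",r.get_image(c))
    m=r.camera_model(c);print(m)
E
```

```text
pics
{'time': 0.0, 'joint_pos': array([ 1.2254063 ,  0.33286232, -0.06470837,  1.46098401,  0.02157816,
        1.34990009, -0.08846257]), 'joint_vel': array([ 0.00025941,  0.00076053, -0.00051973,  0.00309084, -0.0013992 ,
        0.00090369,  0.00163365]), 'joint_efforts': array([-1.08204618e-03, -6.25455880e+01,  4.83110652e-02, -3.91613674e+01,
        1.60372298e-02,  9.80706769e-03, -2.19768327e-05]), 'tcp_pos': array([ 0.19813836, -0.59234416,  0.23050154]), 'tool_rot': array([-3.14013415e+00,  4.56330781e-05,  3.22852489e-01]), 'force': array([-0.36162081, -0.0559621 ,  0.95441354]), 'torque': array([-0.00969699,  0.01182255, -0.02215049]), 'gripper_force': 0.0, 'finger_gap': 0.0855279113165888}
{'camera_matrix': array([[483.26176758,   0.        , 313.04041472],
       [  0.        , 483.26176758, 199.71154302],
       [  0.        ,   0.        ,   1.        ]]), 'dist_coeffs': array([-0.02955209,  0.        ,  0.        ,  0.        ,  0.        ]), 'world_to_cam': array([[ 0.02130951, -0.99975993,  0.00509723, -0.02614527],
       [-0.98702104, -0.02184913, -0.15909774,  0.53203158],
       [ 0.15917092, -0.00164078, -0.98724968,  1.27812009],
       [ 0.        ,  0.        ,  0.        ,  1.        ]])}
{'camera_matrix': array([[430.33946409,   0.        , 318.96061899],
       [  0.        , 430.33946409, 203.05742845],
       [  0.        ,   0.        ,   1.        ]]), 'dist_coeffs': array([0.02446909, 0.        , 0.        , 0.        , 0.        ]), 'world_to_cam': array([[ 0.86322665, -0.50456636,  0.01589145, -0.46512438],
       [-0.38389886, -0.67657635, -0.62838373,  0.24269945],
       [ 0.32781307,  0.53633687, -0.77774119,  0.8089732 ],
       [ 0.        ,  0.        ,  0.        ,  1.        ]])}
```

View pics/top0.png

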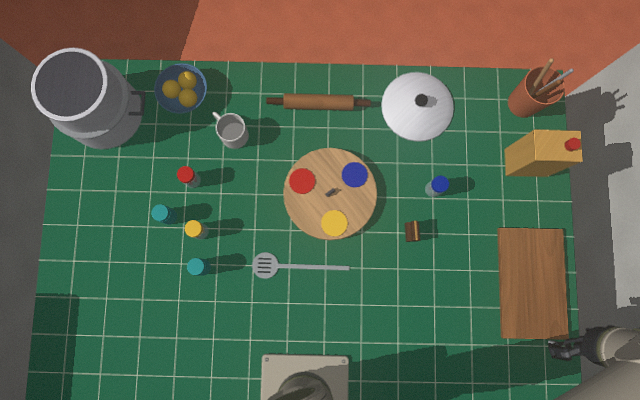

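View pics/side0.png

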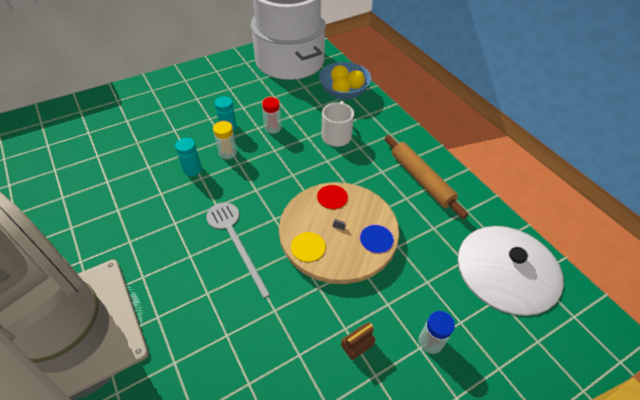

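Top view: turntable near (331,194) with blade at (333,192), and knob at (413,231). Jars are red (186,175), yellow (193,229) and blue (440,185); mug at (230,130).
Possible confusions for the yellow jar are turquoise (160,213) and (196,267), plus the lemons in the bowl (180,88). For red there is the red dot on the box (573,144). I choose the yellow, red and blue caps listed, and will check them in a close crop.

```bash
cat > h.py <<'E'
import numpy as np, cv2
from rig import r
def back(c,uv,z):
    m=r.camera_model(c);K=m["camera_matrix"];T=m["world_to_cam"]
    p=cv2.undistortPoints(np.array(uv,float).reshape(-1,1,2),K,m["dist_coeffs"]).reshape(-1,2)
    d=np.c_[p,np.ones(len(p))]@T[:3,:3]; o=-T[:3,:3].T@T[:3,3]
    return o+d*((z-o[2])/d[:,2])[:,None]
def proj(c,P):
    m=r.camera_model(c);T=m["world_to_cam"]
    return cv2.projectPoints(np.array(P,float).reshape(-1,1,3),cv2.Rodrigues(T[:3,:3])[0],T[:3,3],m["camera_matrix"],m["dist_coeffs"])[0].reshape(-1,2)
def blobs(im,col,amin=60):
    h=cv2.cvtColor(im,cv2.COLOR_BGR2HSV)
    R={"red":[(0,8),(172,180)],"yellow":[(18,30)],"blue":[(108,128)]}[col]
    m=sum(cv2.inRange(h,(a,150,60),(b,255,255)) for a,b in R)
    n,l,s,c=cv2.connectedComponentsWithStats(m)
    return [(s[i,4],c[i].round(1),s[i,:4],l==i) for i in range(1,n) if s[i,4]>=amin]
E
python3 - <<'E'
from h import *
t=cv2.imread("pics/top0.png");s=cv2.imread("pics/side0.png")
for n,im in(("top",t),("side",s)):
  for c in("red","yellow","blue"):
    for a,ce,b,_ in blobs(im,c):
        print(n,c,a,ce,b, "z.087",back(n,[ce],.087)[0,:2].round(4),"z.033",back(n,[ce],.033)[0,:2].round(4))
z=lambda im,x,y,w,h,k:cv2.resize(im[y:y+h,x:x+w],None,fx=k,fy=k,interpolation=cv2.INTER_CUBIC)
A=np.vstack([np.hstack([z(t,145,155,70,50,4),z(t,155,195,70,50,4)]),np.hstack([z(t,395,205,35,50,8)[:, :280],z(t,315,170,35,50,8)])])
B=z(s,205,85,90,70,4)
cv2.imwrite("pics/c1.png",A);print(A.shape)
cv2.imwrite("pics/c2.png",np.hstack([z(s,330,310,50,60,7),z(s,315,205,50,60,7)]))
E
```

```text
top red 160 [572.4 143.9] [565 138  16  13] z.087 [ 0.6949 -0.7173] z.033 [ 0.7108 -0.7475]
top red 219 [185. 174.] [177 166  17  17] z.087 [0.5872 0.3281] z.033 [0.5985 0.3427]
top red 521 [301.6 180.7] [289 168  26  26] z.087 [0.5758 0.017 ] z.033 [0.5867 0.0182]
top yellow 708 [181.7  88.4] [163  72  34  34] z.087 [0.8272 0.353 ] z.033 [0.8488 0.3687]
top yellow 541 [333.9 222.7] [321 210  27  26] z.087 [ 0.4655 -0.0705] z.033 [ 0.4717 -0.073 ]
top yellow 230 [192.9 228.2] [185 220  17  17] z.087 [0.4429 0.2982] z.033 [0.448  0.3115]
top blue 456 [354.2 174.4] [342 163  25  24] z.087 [ 0.5961 -0.1227] z.033 [ 0.6078 -0.1274]
top blue 220 [439.9 183.6] [432 176  17  16] z.087 [ 0.5763 -0.3514] z.033 [ 0.5872 -0.3659]
side red 221 [270.4 104.4] [262  97  17  16] z.087 [0.5812 0.3218] z.033 [0.6082 0.3853]
side red 593 [332.  196.5] [317 185  31  24] z.087 [ 0.5586 -0.0184] z.033 [0.5839 0.019 ]
side yellow 617 [346.   78.7] [331  66  33  26] z.087 [0.8102 0.3206] z.033 [0.8549 0.3841]
side yellow 278 [222.6 129.5] [213 121  20  18] z.087 [0.4382 0.2919] z.033 [0.4542 0.3531]
side yellow 849 [307.7 246.5] [290 232  36  31] z.087 [ 0.4518 -0.1029] z.033 [ 0.4689 -0.072 ]
side yellow 92 [359.2 332.4] [347 324  25  17] z.087 [ 0.4429 -0.2959] z.033 [ 0.4593 -0.2799]
side yellow 598 [622.8 391.4] [593 378  47  22] z.087 [ 0.7453 -0.5758] z.033 [ 0.785  -0.5813]
side blue 690 [376.3 238.5] [361 225  32  28] z.087 [ 0.5784 -0.1535] z.033 [ 0.6052 -0.1265]
side blue 583 [440.2 324.4] [427 311  28  28] z.087 [ 0.5712 -0.3531] z.033 [ 0.5975 -0.3414]
(600, 560, 3)
```

View pics/c1.png

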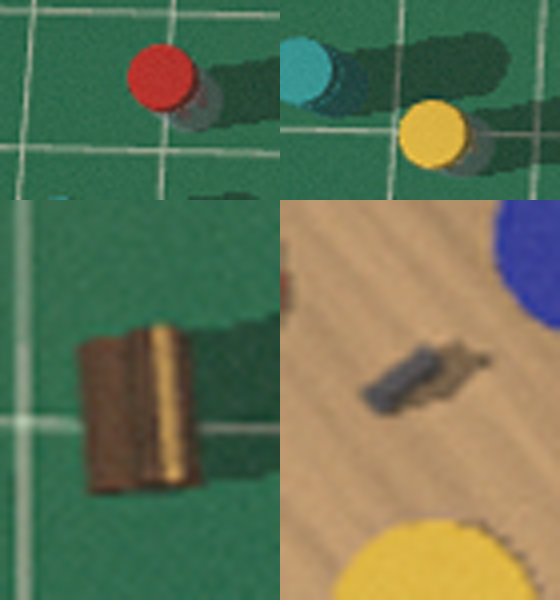

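View pics/c2.png

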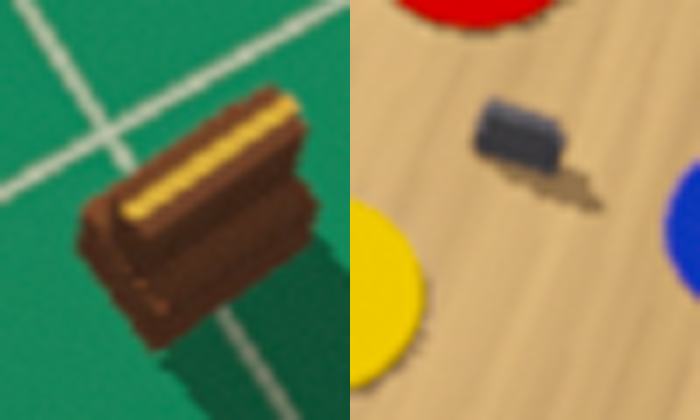

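Crops: the red and yellow caps are the true ones, the knob stands upright, brass line from about (415,221) to (417,240) in the top view. The blade's top edge runs from about (326,195) to (334,189) in the top view.

Run:
```python
from h import *
from scipy.optimize import least_squares
t=cv2.imread("pics/top0.png");s=cv2.imread("pics/side0.png")
def rep(n,l,c,z):
    P=back(c,l,z)[:,:2];d=P[1]-P[0];print(n,c,P.mean(0).round(4),"len",np.hypot(*d).round(4),"yaw",np.degrees(np.arctan2(d[1],d[0])).round(1)%180)
rep("knob",[(414.9,220.6),(416.9,240.2)],"top",.06)
rep("knob",[(330+128/7,310+212/7),(330+290/7,310+103/7)],"side",.06)
rep("blade",[(326,195.5),(334.2,189.4)],"top",.05)
rep("blade",[(335,220),(345.3,224.3)],"side",.05)
# gray mask of blade (dark) & hough-free PCA
for c,im,(x,y) in(("top",t,(318,178)),("side",s,(325,208))):
    g=im[y:y+26,x:x+30].astype(int);
    sat=g.max(2)-g.min(2);m=(g.max(2)<110)&(sat<28)
    q=np.argwhere(m)[:,::-1]+[x,y];print(c,len(q));print('\n'.join(''.join('#' if v else '.' for v in w) for w in m))
    P=back(c,q,.045)[:,:2];w,v=np.linalg.eigh(np.cov(P.T));print(P.mean(0),np.degrees(np.arctan2(*v[::-1,1]))%180)
for c,im in(("top",t),("side",s)):
    P=np.array([back(c,[b[1]],.033)[0,:2] for col in("red","yellow","blue") for b in blobs(im,col) if 500<b[0]<900 and (280<b[1][0]<400) and b[1][1]>150])
    f=least_squares(lambda q:np.hypot(*(P-q).T)-.085,[.55,-.06]);print(c,P.round(4).tolist(),f.x.round(4),f.fun.round(4),np.degrees(np.arctan2(*(P-f.x).T[::-1])))
```

```text
knob top [ 0.4527 -0.2915] len 0.0527 yaw 5.199999999999989
knob side [ 0.4523 -0.2886] len 0.051 yaw 3.6
blade top [ 0.5524 -0.0606] len 0.0281 yaw 128.2
blade side [ 0.5539 -0.0622] len 0.0243 yaw 122.5
top 37
..............................
..............................
..............................
..............................
..............................
..............................
..............................
..............................
..............................
..............................
..............................
..............###.............
............#####.............
...........######.............
..........######..............
........######................
........#####.................
........####..................
.........##...................
..............................
..............................
..............................
..............................
..............................
..............................
..............................
[ 0.55366143 -0.06030738] 129.46284713776384
side 80
.............................
[... 366 characters left out ...]
.......
.........######...............
.........#########............
........###########...........
........############..........
........############..........
.........###########..........
...........#########..........
..............######..........
.................##...........
..............................
..............................
..............................
..............................
[ 0.5501102  -0.06297557] 115.38516967636025
top [[0.5867, 0.0182], [0.4717, -0.073]] [ 0.5558 -0.061 ] [0. 0.] [  68.71237887 -171.89382737]
side [[0.5839, 0.019], [0.4689, -0.072], [0.6052, -0.1265]] [ 0.5528 -0.0599] [-0.0002 -0.0002 -0.0002] [  68.50488674 -171.80110753  -51.79371931]
```

```bash
python3 -m inch '[[8,2.1,2.5,-0.6,-0.02],[8,2.1,2.5,-0.6,-0.02],[8,2.1,2.5,-0.6,-0.02],[8,2.1,2.5,-0.6,-0.02],[8,2.1,2.5,-0.6,-0.02],[8,2.1,2.5,-0.6,-0.02],[8,2.1,2.5,-0.6,-0.02],[8,2.1,2.5,-0.6,-0.02],[8,2.1,2.5,-0.6,-0.02],[8,2.1,2.5,-0.6,-0.02],[8,2.1,2.5,-0.6,-0.02],[8,2.1,2.5,-0.6,-0.02],[5,0,0,-2,0],[5,0,0,0,0],[5,0,0,0,0]]' 40
python3 - <<'E'
from h import *
o=r.get_obs();print(o["tcp_pos"],o["tool_rot"][2])
for c in("top","side"):
    im=r.get_image(c);cv2.imwrite(f"pics/{c}1.png",im)
E
```

```text
time: 1.35
tcp_pos: [0.4495, -0.2925, 0.1385]
tool_rot: [-3.14, 0.002, 0.083]
force: [0.9, -1.2, 0.7]
finger_gap: 0.05
gripper_force: 0.0
[ 0.4494524  -0.29251592  0.13854489] 0.0831245836122878
```

```bash
python3 -m inch '[[5,0.3,0.25,-2,0],[5,0,0,-2,0],[5,0,0,-1.5,0],[5,0,0,-1.2,0],[5,0,0,-1,0],[5,0,0,-0.8,0],[5,0,0,-0.8,0],[5,0,0,-0.8,0],[5,0,0,0,0],[3,0,0,0,0],[1,0,0,0,0],[1,0,0,0,0],[0.5,0,0,0,0],[0.5,0,0,0,0],[0.5,0,0,0,0],[0.5,0,0,0,0],[0.5,0,0,0,0]]' 40
python3 - <<'E'
from h import *
a=r.get_image("side");b=r.get_image("top")
cv2.imwrite("pics/g1.png",np.hstack([cv2.resize(a[270:390,300:420],(480,480)),cv2.resize(b[200:260,380:440],(320,480))]))
E
```

```text
time: 2.87
tcp_pos: [0.4536, -0.2903, 0.0387]
tool_rot: [3.141, -0.001, 0.083]
force: [0.5, 1.3, 2.9]
finger_gap: 0.015
gripper_force: 45.3
```

View pics/g1.png

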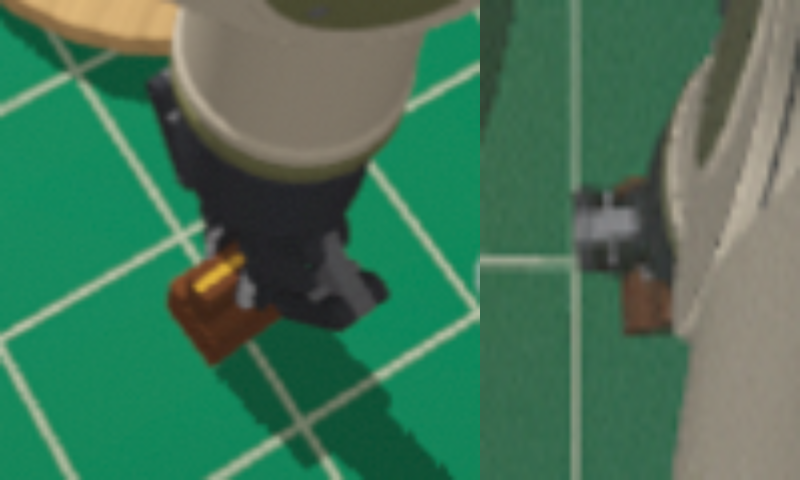

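The side crop shows the bar held between the pads, with a gap of 15 mm as expected for a 16 mm bar. Lift, turn and carry over the spindle.

```bash
python3 -m inch '[[0.5,0,0,1,0],[0.5,0,0,2,0],[0.5,0,0,3,0],[0.5,0,0,2.5,0],[0.5,0.8,1.9,0,-0.08],[0.5,0.8,1.9,0,-0.08],[0.5,0.8,1.9,0,-0.08],[0.5,0.8,1.9,0,-0.08],[0.5,0.8,1.9,0,-0.08],[0.5,0.8,1.9,0,-0.08],[0.5,0.8,1.9,0,-0.08],[0.5,0.8,1.9,0,-0.08],[0.5,0.8,1.9,0,-0.08],[0.5,0.8,1.9,0,-0.08],[0.5,0.8,1.9,0,-0.08],[0.5,0.8,1.9,0,-0.08],[0.5,0.5,0.1,0,-0.025],[0.5,0,0,0,0],[0.5,0,0,0,0]]' 40
python3 - <<'E'
from h import *
a=r.get_image("side");b=r.get_image("top")
cv2.imwrite("pics/g2.png",np.hstack([cv2.resize(a[160:280,280:400],(480,480)),cv2.resize(b[170:230,300:360],(320,480))]))
E
```

```text
time: 4.55
tcp_pos: [0.554, -0.0615, 0.1234]
tool_rot: [3.141, 0.0, -0.901]
force: [-0.1, 0.2, -1.8]
finger_gap: 0.0149
gripper_force: 44.7
```

View pics/g2.png

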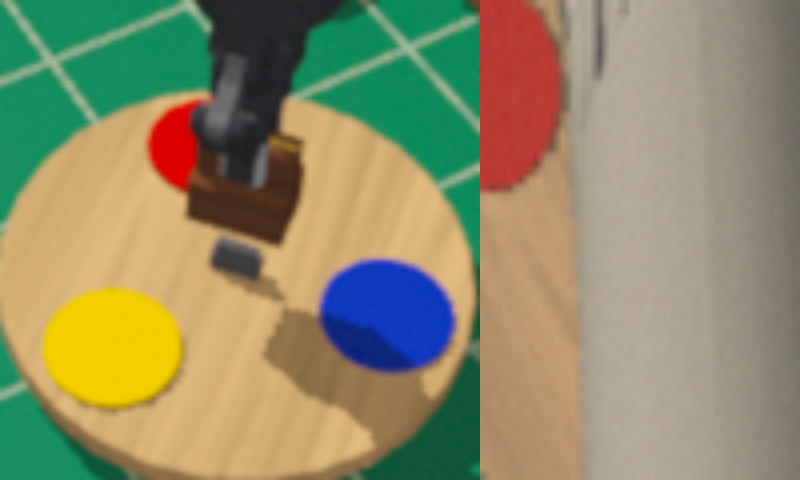

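The knob is held parallel to the blade, directly above it. Lowering.

```bash
python3 -m inch '[[0.5,0,0,-1.5,0],[0.5,0,0,-1,0],[0.5,0,0,-0.5,0],[0.5,0,0,-0.4,0],[0.5,0,0,-0.4,0],[0.5,0,0,-0.4,0],[0.5,0,0,-0.4,0],[0.5,0,0,-0.4,0],[0.5,0,0,-0.4,0],[0.5,0,0,0,0],[0.5,0,0,0,0]]' 40
```

```text
time: 5.57
tcp_pos: [0.5542, -0.0612, 0.0692]
tool_rot: [3.141, 0.0, -0.902]
force: [-0.6, -0.2, -0.4]
finger_gap: 0.0149
gripper_force: 44.7
```

```bash
python3 -m inch '[[2,0,0,0,0],[4,0,0,0,0],[4,0,0,0,0],[4,0,0,0,0],[4,0,0,1.5,0],[4,0,0,2.5,0],[5,0,0,3.5,0],[6,0,0,3.5,0],[8.2,0.2,-3,0,0],[8.2,0.2,-3,0,0],[8.2,0.2,-3,0,0],[8.2,0.2,-3,0,0],[8.2,0.2,-3,0,0],[8.2,0.2,-3,0,0],[8.2,0.2,-3,0,0],[8.2,0.2,-3,0,0],[8.2,0.2,-3,0,0],[8.2,0.2,-2,0,0],[8.2,0,0,0,0],[8.2,0,0,0,0]]' 40
python3 - <<'E'
from h import *
print(r.get_obs()["joint_pos"].round(2))
a=r.get_image("side");b=r.get_image("top")
cv2.imwrite("pics/s3.png",a);cv2.imwrite("pics/t3.png",b)
cv2.imwrite("pics/g3.png",np.hstack([cv2.resize(a[160:280,280:400],(480,480)),cv2.resize(b[170:230,300:340],(320,480))]))
E
```

```text
time: 7.23
tcp_pos: [0.5738, -0.3523, 0.1789]
tool_rot: [3.141, 0.0, -0.904]
force: [1.3, 1.1, 0.3]
finger_gap: 0.0824
gripper_force: 0.0
[ 0.6   0.47 -0.17  1.38  0.08  1.3  -2.04]
```

View pics/g3.png

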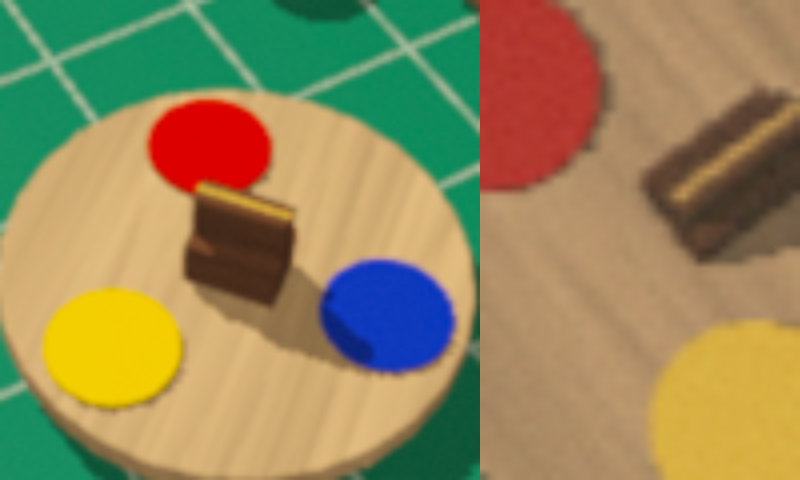

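The knob is home: the blade is hidden and the base sits on the wood. Now the blue jar.

```bash
python3 -m inch '[[8.2,0.2,0.1,-3,0],[8.2,0,0,-3,0],[8.2,0,0,-2.5,0],[8.2,0,0,-2,0],[8.2,0,0,-1.5,0],[8.2,0,0,-1,0],[8.2,0,0,-1,0],[8.2,0,0,-0.8,0],[8.2,0,0,0,0],[6,0,0,0,0],[5,0,0,0,0],[4.4,0,0,0,0],[4.2,0,0,0,0],[4,0,0,0,0],[3.5,0,0,0,0],[3.5,0,0,0,0],[3.5,0,0,0,0]]' 40
python3 - <<'E'
from h import *
a=r.get_image("side");b=r.get_image("top")
cv2.imwrite("pics/g4.png",np.hstack([cv2.resize(a[250:370,380:500],(480,480)),cv2.resize(b[160:220,400:440],(320,480))]))
E
```

```text
time: 8.75
tcp_pos: [0.5769, -0.3507, 0.0326]
tool_rot: [-3.141, -0.002, -0.902]
force: [-0.6, 1.0, 6.0]
finger_gap: 0.045
gripper_force: 41.4
```

View pics/g4.png

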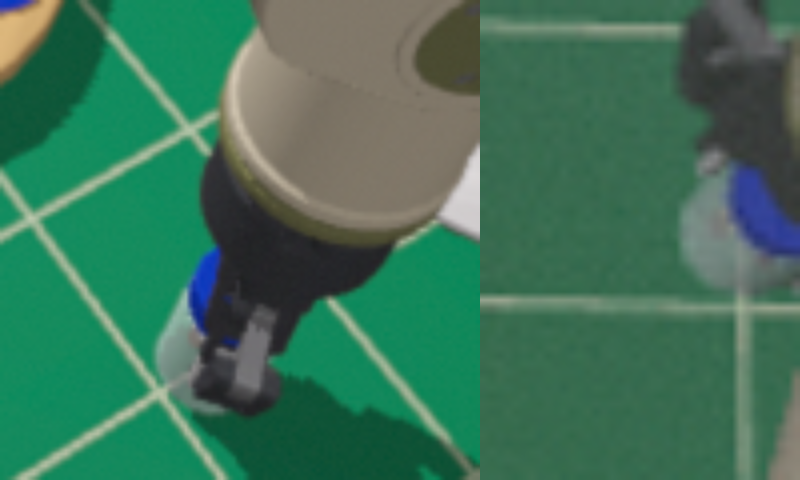

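```bash
python3 -m inch '[[3.5,0,0,1,0],[3.5,0,0,2.5,0],[3.5,0,0,2.5,0],[3.5,0,0,2,0],[3.5,0.3,2,0,0],[3.5,0.3,2.5,0,0],[3.5,0.3,2.5,0,0],[3.5,0.3,2.5,0,0],[3.5,0.3,2.5,0,0],[3.5,0.3,2.5,0,0],[3.5,0.3,2.5,0,0],[3.5,0.3,2.5,0,0],[3.5,0.3,2,0,0],[3.5,0.3,0.9,0,0],[3.5,0,0,0,0],[3.5,0,0,0,0]]' 40
python3 - <<'E'
from h import *
a=r.get_image("side");b=r.get_image("top")
cv2.imwrite("pics/g5.png",np.hstack([cv2.resize(a[160:280,320:440],(480,480)),cv2.resize(b[150:210,330:370],(320,480))]))
E
```

```text
time: 10.18
tcp_pos: [0.6062, -0.1271, 0.1114]
tool_rot: [3.141, -0.0, -0.902]
force: [-0.3, -0.4, -2.4]
finger_gap: 0.0452
gripper_force: 41.5
```

View pics/g5.png

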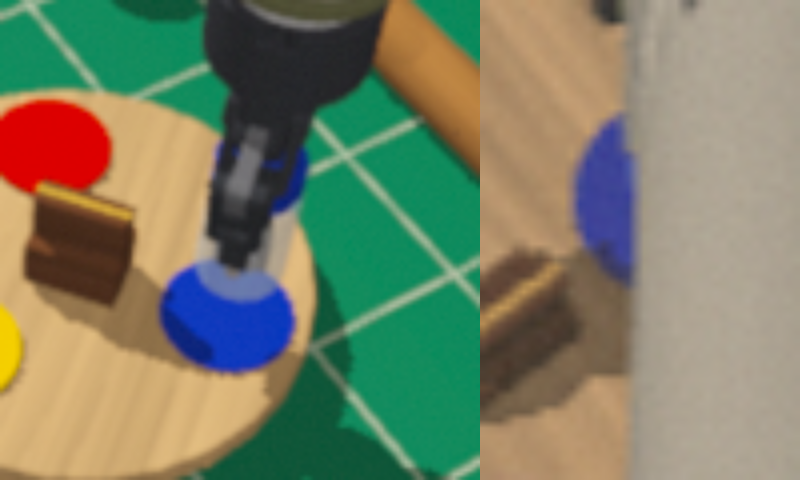

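The jar is upright over the blue pad. Lower it.

```bash
python3 -m inch '[[3.5,0,0,-1.5,0],[3.5,0,0,-1,0],[3.5,0,0,-0.6,0],[3.5,0,0,-0.4,0],[3.5,0,0,-0.4,0],[3.5,0,0,-0.3,0],[3.5,0,0,-0.3,0],[3.5,0,0,0,0],[3.5,0,0,0,0]]' 40
```

```text
time: 11.03
tcp_pos: [0.6063, -0.1262, 0.0664]
tool_rot: [3.142, -0.0, -0.902]
force: [-1.0, 0.2, -2.1]
finger_gap: 0.0451
gripper_force: 41.5
```

```bash
python3 -m inch '[[3.5,0,0,-0.1,0],[3.5,0,0,0,0],[4.5,0,0,0,0],[5.5,0,0,0,0],[6.5,0,0,0,0],[7.2,0,0,0,0],[7.2,0,0,0.5,0],[7.2,0,0,2,0],[7.2,0,0,3.5,0],[7.2,0,0,3.5,0],[7.2,0,0,3.5,0],[7.2,0,0,1.5,0.05],[7.2,-0.1,2,0,0.12],[7.2,-0.1,2,0,0.12],[7.2,-0.1,2,0,0.12],[7.2,-0.1,2,0,0.12],[7.2,-0.1,2,0,0.12],[7.2,-0.1,2,0,0.12],[7.2,-0.1,2,0,0.12]]' 40
python3 -m inch '[[8.2,-0.1,2.5,0,0.12],[8.2,-0.1,2.5,0,0.12],[8.2,-0.1,2.5,0,0.12],[8.2,-0.1,2.5,0,0.12],[8.2,-0.1,2.5,0,0.12],[8.2,-0.1,2.5,0,0.12],[8.2,-0.1,2.5,0,0.12],[8.2,-0.1,2.5,0,0.12],[8.2,-0.1,2.5,0,0.12],[8.2,-0.1,2.5,0,0.12],[8.2,-0.1,2.5,0,0],[8.2,-0.1,2.5,0,0],[8.2,0,1,0,0],[8.2,0,0,0,0],[8.2,0,0,0,0]]'
python3 - <<'E'
from h import *
a=r.get_image("side");b=r.get_image("top")
for n,im in(("side",a),("top",b)):
  for c in("red","yellow","blue"):
    for k,ce,bb,_ in blobs(im,c): print(n,c,k,ce,back(n,[ce],.087)[0,:2].round(4),back(n,[ce],.12)[0,:2].round(4))
cv2.imwrite("pics/g6.png",np.hstack([cv2.resize(a[60:290,190:420],(460,460)),cv2.resize(b[150:230,320:379],(340,460))]))
E
```

```text
time: 12.62
tcp_pos: [0.5992, 0.0147, 0.2109]
tool_rot: [3.141, -0.001, -0.006]
force: [1.0, -0.3, 0.9]
finger_gap: 0.0723
gripper_force: 0.0
time: 13.87
tcp_pos: [0.5874, 0.3235, 0.2104]
tool_rot: [3.141, 0.0, 1.188]
force: [-0.5, -0.2, 0.4]
finger_gap: 0.0821
gripper_force: 0.0
side red 220 [270.4 104.4] [0.5812 0.3218] [0.5646 0.2829]
side red 569 [332.1 196. ] [ 0.5595 -0.0173] [ 0.5439 -0.0402]
side yellow 616 [346.   78.7] [0.8102 0.3206] [0.7829 0.2818]
side yellow 278 [222.6 129.5] [0.4382 0.2919] [0.4284 0.2545]
side yellow 64 [340.9 210. ] [ 0.5556 -0.0586] [ 0.5403 -0.0796]
side yellow 848 [307.7 246.5] [ 0.4518 -0.1029] [ 0.4414 -0.1218]
side yellow 597 [622.8 391.4] [ 0.7453 -0.5758] [ 0.7211 -0.5724]
side blue 380 [381.2 216.1] [ 0.6192 -0.113 ] [ 0.6008 -0.1314]
side blue 256 [375.  242.7] [ 0.5705 -0.1604] [ 0.5544 -0.1766]
top red 158 [572.3 143.9] [ 0.6949 -0.717 ] [ 0.6851 -0.6986]
top red 511 [301.7 180.7] [0.5758 0.0167] [0.5692 0.0159]
top yellow 667 [181.7  88.1] [0.828  0.3531] [0.8148 0.3435]
top yellow 541 [333.9 222.7] [ 0.4655 -0.0705] [ 0.4618 -0.0689]
top blue 125 [355.6 170.1] [ 0.6079 -0.1264] [ 0.6004 -0.1234]
top blue 65 [345.3 175.3] [ 0.5931 -0.099 ] [ 0.586  -0.0967]
```

View pics/g6.png

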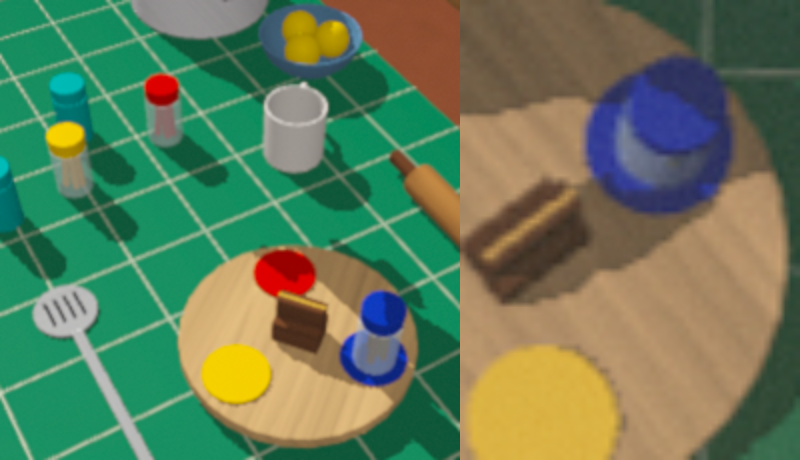

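The blue jar stands centred on its pad with margin all round. Red jar next.

```bash
python3 -m inch '[[8.2,0,0.3,-3.5,0],[8.2,0,0,-3.5,0],[8.2,0,0,-3,0],[8.2,0,0,-2.5,0],[8.2,0,0,-1.5,0],[8.2,0,0,-1,0],[8.2,0,0,-1,0],[8.2,0,0,-1,0],[8.2,0,0,-0.8,0],[8.2,0,0,0,0],[6,0,0,0,0],[5,0,0,0,0],[4.4,0,0,0,0],[4.2,0,0,0,0],[4,0,0,0,0],[3.5,0,0,0,0],[3.5,0,0,0,0],[3.5,0,0,0,0]]' 40
```

```text
time: 15.47
tcp_pos: [0.5876, 0.3274, 0.0335]
tool_rot: [3.141, -0.001, 1.188]
force: [-0.9, 0.2, 6.8]
finger_gap: 0.045
gripper_force: 41.0
```

```bash
python3 -m inch '[[3.5,0,0,1,0],[3.5,0,0,2.5,0],[3.5,0,0,2.5,0],[3.5,0,0,2,0],[3.5,0,-1.5,0,0],[3.5,0,-2.5,0,0],[3.5,0,-2.5,0,0],[3.5,-0.2,-2.5,0,0],[3.5,0,-2.5,0,0],[3.5,0,-2.5,0,0],[3.5,0,-2.5,0,0],[3.5,0,-2.5,0,0],[3.5,0,-2.5,0,0],[3.5,0,-2.5,0,0],[3.5,0,-2.5,0,0],[3.5,0,-2.5,0,0],[3.5,0,-1.5,0,0],[3.5,0,-0.9,0,0],[3.5,0,0,0,0],[3.5,0,0,0,0]]' 40
python3 - <<'E'
from h import *
a=r.get_image("side");b=r.get_image("top")
cv2.imwrite("pics/g7.png",np.hstack([cv2.resize(a[120:240,270:390],(480,480)),cv2.resize(b[150:210,280:320],(320,480))]))
E
```

```text
time: 17.13
tcp_pos: [0.5852, 0.0134, 0.1126]
tool_rot: [3.142, -0.0, 1.188]
force: [-0.0, 1.0, -1.7]
finger_gap: 0.0454
gripper_force: 41.0
```

View pics/g7.png

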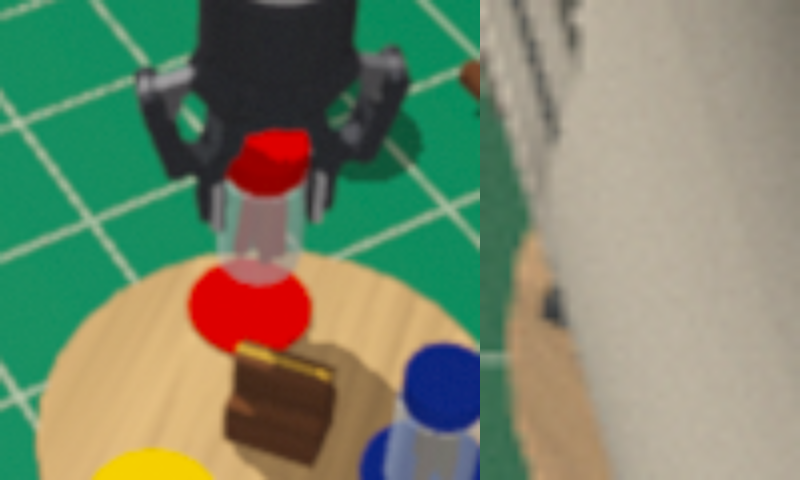

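```bash
python3 -m inch '[[3.5,0,0.5,-1,0],[3.5,0,0,-1.2,0],[3.5,0,0,-0.6,0],[3.5,0,0,-0.5,0],[3.5,0,0,-0.4,0],[3.5,0,0,-0.3,0],[3.5,0,0,-0.3,0],[3.5,0,0,-0.3,0],[3.5,0,0,0,0],[3.5,0,0,0,0]]' 40
```

```text
time: 18.07
tcp_pos: [0.5855, 0.0177, 0.0665]
tool_rot: [3.141, -0.0, 1.188]
force: [0.4, -0.2, -1.4]
finger_gap: 0.0452
gripper_force: 41.1
```

```bash
python3 -m inch '[[3.5,0,0,-0.1,0],[3.5,0,0,0,0],[4.5,0,0,0,0],[5.5,0,0,0,0],[6.5,0,0,0,0],[7.2,0,0,0,0],[7.2,0,0,0.5,0],[7.2,0,0,2,0],[7.2,0,0,3.5,0],[7.2,0,0,3.5,0],[7.2,0,0,3.5,0],[7.2,0,0,1.5,0],[7.2,0,0,0,0]]' 40
python3 -m inch '[[7.2,-1.2,2.3,0,-0.05],[7.2,-1.2,2.3,0,-0.05],[7.2,-1.2,2.3,0,-0.05],[7.2,-1.2,2.3,0,-0.05],[7.2,-1.2,2.3,0,-0.05],[7.2,-1.2,2.3,0,-0.05],[7.2,-1.2,2.3,0,-0.05],[7.2,-1.2,2.3,0,-0.05],[7.2,-1.2,2.3,0,-0.05],[7.2,-1.2,2.3,0,-0.05],[7.2,-1.2,2.3,0,-0.05],[7.2,-1,2.3,0,-0.04],[7.2,0,0.3,0,0],[7.2,0,0,0,0]]'
python3 - <<'E'
from h import *
a=r.get_image("side");b=r.get_image("top")
cv2.imwrite("pics/g8.png",np.hstack([cv2.resize(a[60:290,190:420],(460,460)),cv2.resize(b[150:230,280:339],(340,460))]))
E
```

```text
time: 19.15
tcp_pos: [0.5872, 0.0183, 0.2152]
tool_rot: [3.135, -0.003, 1.188]
force: [0.4, 0.3, -0.7]
finger_gap: 0.072
gripper_force: 0.0
time: 20.32
tcp_pos: [0.4421, 0.2983, 0.21]
tool_rot: [-3.141, 0.0, 0.602]
force: [-0.3, 0.5, 0.3]
finger_gap: 0.0721
gripper_force: 0.0
```

View pics/g8.png

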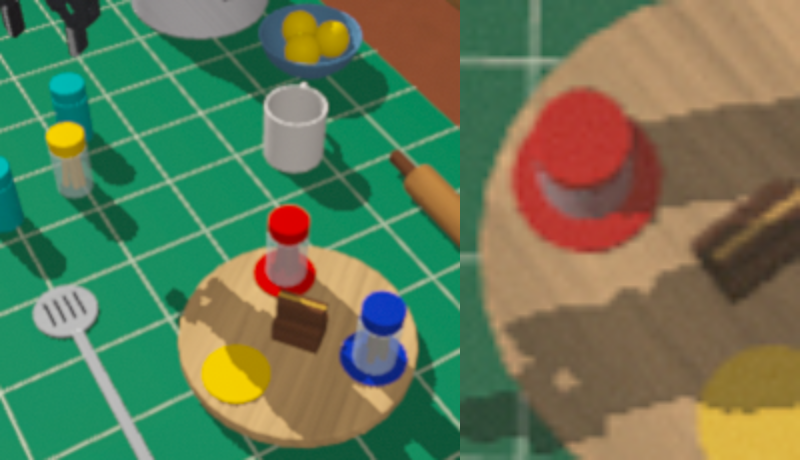

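The red jar stands inside its pad. Now the yellow one, with the closing axis kept clear of both turquoise jars.

```bash
python3 -m inch '[[7.2,0,-0.1,-3.5,0],[7.2,0,0,-3.5,0],[7.2,0,0,-3,0],[7.2,0,0,-2.5,0],[7.2,0,0,-1.5,0],[7.2,0,0,-1,0],[7.2,0,0,-1,0],[7.2,0,0,-1,0],[7.2,0,0,-0.8,0],[7.2,0,0,0,0],[6,0,0,0,0],[5,0,0,0,0],[4.4,0,0,0,0],[4.2,0,0,0,0],[4,0,0,0,0],[3.5,0,0,0,0],[3.5,0,0,0,0],[3.5,0,0,0,0]]' 40
```

```text
time: 21.92
tcp_pos: [0.4436, 0.2966, 0.0334]
tool_rot: [-3.142, -0.002, 0.598]
force: [-1.7, 1.3, 6.6]
finger_gap: 0.0448
gripper_force: 40.6
```

```bash
python3 -m inch '[[3.5,0,0,1,0],[3.5,0,0,2,0],[3.5,0,0,2.5,0],[3.5,0,0,2.5,0],[3.5,0.2,-1.5,0,-0.03],[3.5,0.2,-2.5,0,-0.03],[3.5,0.2,-2.5,0,-0.03],[3.5,0.2,-2.5,0,-0.03],[3.5,0.2,-2.5,0,-0.03],[3.5,0.2,-2.5,0,-0.03],[3.5,0.2,-2.5,0,-0.03],[3.5,0.2,-2.5,0,-0.03],[3.5,0.2,-2.5,0,-0.03],[3.5,0.2,-2.5,0,-0.03],[3.5,0.2,-2.5,0,-0.03],[3.5,0.2,-2.5,0,-0.03],[3.5,0.2,-2.5,0,-0.03],[3.5,0,-2.5,0,-0.03],[3.5,0,-2,0,-0.03],[3.5,0,-1,0,0]]' 40; python3 -m inch '[[3.5,0,-0.4,0,0],[3.5,0,0,0,0],[3.5,0,0,0,0]]'
python3 - <<'E'
from h import *
a=r.get_image("side");b=r.get_image("top")
cv2.imwrite("pics/g9.png",np.hstack([cv2.resize(a[160:280,250:370],(480,480)),cv2.resize(b[180:240,300:340],(320,480))]))
E
```

```text
time: 23.58
tcp_pos: [0.469, -0.0771, 0.1127]
tool_rot: [3.141, 0.0, 0.143]
force: [-0.4, -0.6, -1.7]
finger_gap: 0.0451
gripper_force: 41.3
time: 23.83
tcp_pos: [0.4694, -0.077, 0.1124]
tool_rot: [-3.141, -0.0, 0.15]
force: [1.2, 0.4, -1.4]
finger_gap: 0.0453
gripper_force: 41.3
```

View pics/g9.png

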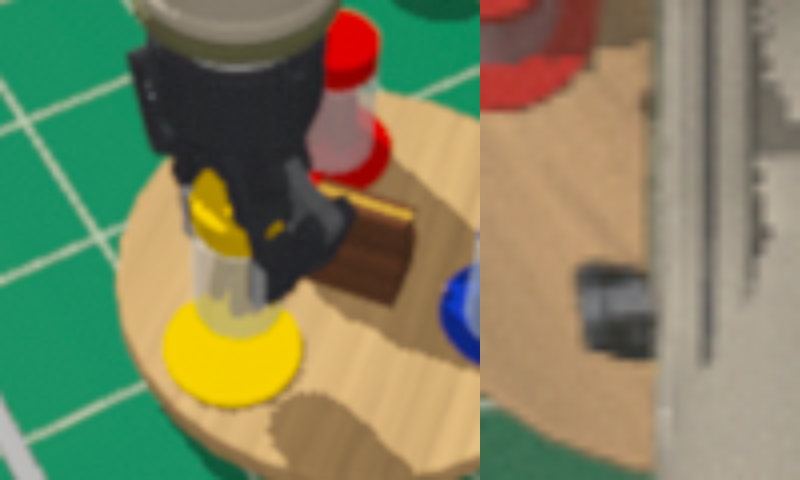

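```bash
python3 -m inch '[[3.5,0,0.4,-1,0],[3.5,0,0,-1.2,0],[3.5,0,0,-0.6,0],[3.5,0,0,-0.5,0],[3.5,0,0,-0.4,0],[3.5,0,0,-0.3,0],[3.5,0,0,-0.3,0],[3.5,0,0,-0.3,0],[3.5,0,0,0,0],[3.5,0,0,0,0]]' 40
```

```text
time: 24.77
tcp_pos: [0.4695, -0.0743, 0.0665]
tool_rot: [3.141, -0.0, 0.148]
force: [0.7, -0.6, -1.9]
finger_gap: 0.0455
gripper_force: 41.4
```

```bash
python3 -m inch '[[3.5,0,0.1,-0.1,0],[3.5,0,0,0,0],[4.5,0,0,0,0],[5.5,0,0,0,0],[6.5,0,0,0,0],[7.2,0,0,0,0],[7.2,0,0,0.5,0],[7.2,0,0,2,0],[7.2,0,0,3.5,0],[7.2,0,0,3.5,0],[7.2,0,0,3.5,0],[7.2,0,0,1.5,0],[7.2,0,-2,0,0],[7.2,0,-3,0,0],[7.2,0,-3,0,0],[7.2,0,-3,0,0],[7.2,0,-3,0,0],[7.2,0,-3,0,0],[7.2,0,-3,0,0],[7.2,0,0,0,0]]' 40
python3 -m inch '[[7.2,0,-3,0,0],[7.2,0,-2,0,0],[7.2,0,0,0,0],[7.2,0,0,0,0]]'
python3 - <<'E'
from h import *
a=r.get_image("side");b=r.get_image("top")
cv2.imwrite("pics/ga.png",np.hstack([cv2.resize(a[80:290,210:420],(420,420)),cv2.resize(b[110:250,200:390],(380,280))[:, :380] if 0 else cv2.copyMakeBorder(cv2.resize(b[110:250,200:390],(380,280)),0,140,0,0,0)]))
E
```

```text
time: 26.43
tcp_pos: [0.4676, -0.2796, 0.2101]
tool_rot: [3.14, 0.001, 0.141]
force: [-0.2, -0.5, -0.3]
finger_gap: 0.072
gripper_force: 0.0
time: 26.77
tcp_pos: [0.4689, -0.3238, 0.2102]
tool_rot: [-3.141, 0.0, 0.146]
force: [-0.3, 0.5, 0.8]
finger_gap: 0.0723
gripper_force: 0.0
```

View pics/ga.png

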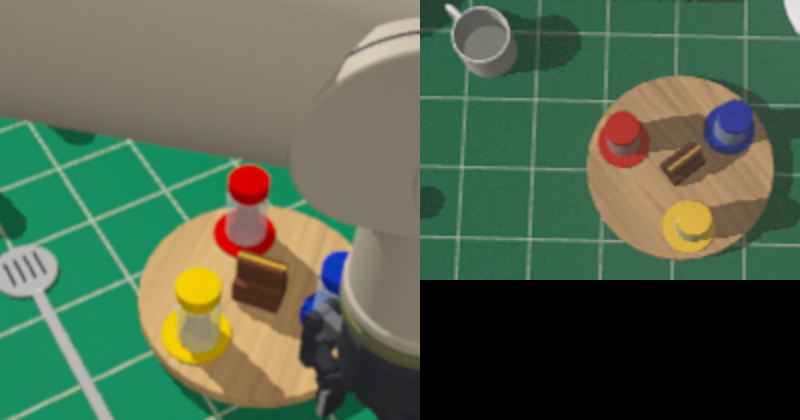

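All three jars stand upright inside their own pads, the knob is home, the mug has not moved, and the arm is clear of everything.

```bash
python3 -c "
from rig import r
print(r.hand_in())"
```

```text
the job is handed in; nothing more can be done
None
```

The job is handed in at about 27 s: the knob was fitted home first, then the blue, red and yellow jars were stood upright on their matching pads, with the mug left untouched; no score came back.

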